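# Snap the reference cartridge onto its stand loop

### The job

Put the reference-leak cartridge away: pick it up by the tab above its snap hook, press the hook's sprung gate against the front bar of the stand's loop until the bar passes inside and the gate springs shut behind it, then let the cartridge hang still and upright from the bar by its hook. Leave the other things on the bench where they are.

Things in the scene. Friction and masses are not known exactly. Their poses are not given: they have to be found in the camera images.
- cartridge: steel cylinder, 48 mm diameter, 44 mm tall, upright; on it a flat snap hook and a grip tab, 145 mm tall in all, about 0.18 kg. Origin: centre of its underside, z up. The hook is a D of 8 mm round rod in the x-z plane: bottom rod 42 to 50 mm high, spine centred at x = -22 mm, bow on top (underside 99 mm, top 107 mm high), gate and nose on the +x side.
- mouth (a point): outer face of the shut gate, where the bar should meet it: 25 mm from the cartridge's axis along its +x, 69 mm above its underside. An 8 mm bar enters if its centre is 61 to 77 mm above the underside; higher it hits the nose (8 mm rod, ends downward at 82 mm), lower the gate's pin. Bar fully in, gate free to shut: bar's centre about on the cartridge's axis or nearer the spine.
- bow (a point): underside of the hook's bow, on the cartridge's axis, 99 mm above its underside; here the bar carries the hanging cartridge
- tab (a point): point to grip, on the axis 130 mm above the cartridge's underside, inside the grip tab: 20 mm along the cartridge's x, 10 mm along its y, 107 to 145 mm high
- gate (a joint): angle of the sprung gate (6 mm thick, pin 52 mm and tip 80 mm above the underside) in rad: 0 shut, grows to 1.3 as it swings inward toward the spine; the spring shuts it; about 1.5 N on it starts it and 4 N opens it wide
- stand: fixed stand: foot plate 100 x 120 x 10 mm, post 14 mm thick and 217 mm tall, and clamped to it a rigid level loop of 8 mm rod sticking out along -x: front bar along y at x = -75 mm, straight from y = -34 to 34 mm; side rods at y = +-40 mm back to the clamp block, 20 mm tall, its front face at x = -15 mm. Origin: underside of the foot on the post's axis, z up.
- below_bar (a point): point on the bench straight below the middle of the loop's front bar, axes as the stand's. The clamp is locked at another height each time: the bar's centre is 120 to 200 mm above this point. That height is not reported; find it by touching the bar from above, or by sight. The clamp holds against 70 N.
- tub: bystander: round white tub with lid, 69 mm wide and 79 mm tall; origin at its underside
- glue: bystander: small bottle with a pointed cap, 26 mm wide and 80 mm tall; origin at its underside
- cup: bystander: round metal cup, 60 mm wide and 34 mm tall; origin at its underside
- roll: bystander: roll of labels lying flat, 76 mm wide and 41 mm tall; origin at its underside
- gauge: bystander: plug gauge with a handle lying on the bench, 12 mm thick and 88 mm long; origin at its underside

How it is judged:
By the outcome, as a careful person would: the job done as asked, in the order asked, and still so for the second after the job is handed in, with the robot touching nothing.
It also fails if it takes over 58 s, if anything falls off the work surface, if the arm or the gripper's body presses on something with over 40 N, if the wrist force passes 120 N, or if a joint passes its speed limit or range.

### The arm

A 7-joint arm with a two-finger parallel gripper is mounted at the origin on a cart in front of the work surface, level with it; the furniture and walls round the work are solid. World frame = base frame: x ahead of the robot, y to its left, z up, the work surface at z = 0. Lengths are in m, angles in rad, forces in N, time in s.
With the tool pointing down it reaches from about 0.4 to 0.9 m from the base axis. Payload 5.5 kg.
Tool frame: the origin (TCP) lies on the centre line of the jaws, within the pads' length; the fingertips stand 8 mm ahead of it and the grasp point (between the pads) lies 11 mm behind it; z points along the fingers, y is the line along which they close (so a half turn about z gives the same grasp; the last joint's range is limited). The gripper opens to 92 mm and grips with 3 to 60 N. Pads are 19 mm wide; open, the fingers measure 130 mm over their backs; the gripper's body (75 mm by 190 mm) begins 47 mm behind the grasp point.
Start: joints at [-0.862, 0.501, -0.427, 1.55, 0.221, 1.138, -0.21], TCP at [0.28, 0.586, 0.235] pointing down, gripper open.
Joint ranges: [-2.88, 2.88], [-0.31, 2.03], [-1.54, 1.56], [0.2, 2.42], [-1.41, 4.55], [0.19, 2.02], [-2.57, 2.57]. Speed limits (rad/s): [2.57, 2.57, 3.14, 3.14, 3.14, 3.14, 3.14].

### API

Orientations are given as a unit quaternion [w, x, y, z].
In Python, from bench import manip gives the robot as it stands.
- The arm moves only by the shell command python3 steer.py 'ROWS' [FORCE]. ROWS is a JSON list of rows, 1 to 10 of them, each an object with the fields dx, dy, dz (the shift in a scale on which 1.0 is 1 m), drx, dry, drz (a rotation vector in normalised numbers (1 is pi rad)), finger_gap (the finger opening in m); a field left out counts as zero (the opening has to be given); each row is the pose to reach, as a shift and turn from the pose commanded when the command began, along the tool's axes at that moment; what a row does not reach only later rows make up. A row lasts 1/10 s, in which the tool goes at most 0.05 m and 0.15 rad, less where a joint would pass 70% of its speed; a pose out of reach is approached as far as the arm can. The fingers move at their own pace and stop on an object; FORCE is the grip in N (left out, the last holds). Time passes only in rows, so rows that do not move let the fingers close. It prints the time, the measured TCP pose, the force, the opening and the grip force at its end. Input that does not fit is refused with a message, and nothing moves.
- manip.get_state(): the state, without advancing time (a new reading comes with each control period).
- manip.camera(name): name is "scene" or "top"; returns the picture (400x640x3 uint8, blue, green, red); there is no depth.
- manip.get_calibration(name): a dict with "intrinsics" (3x3 intrinsics, pixels), "k1" (the pictures are not rectified: a ray, as slopes to the right and down, at radius r is drawn at 1 + k1 r^2 times it, then the intrinsics apply), "rvec" (rotation vector, rad) and "tvec" (3), from world to camera coordinates, as OpenCV has them. Camera axes: x right, y down, z forward; pixel columns grow to the right and rows downward; lengths in m; the calibration is good to about 2 mm. A picture is of the moment at which its call begins. get_calibration takes no time and is no camera call.
- manip.finish_job(): hands the job in; it is judged then, once.
The state is a dict: "clock": time; "joints": joint angles; "qvel": joint speeds; "joint_efforts": joint torques, N m; "tcp_pos": TCP position; "orientation": TCP orientation; "force": force on the tool from outside, world axes, zero at the start; "wrist_torque": the same for the moment, N m; "grip_width": finger opening in m; "gripper_force": force on a finger pad.
Only numpy, scipy, OpenCV 4.12 (cv2) and the standard library are available. Lean on these libraries where they do the work, as an engineer would, in place of code of your own. Each camera call takes 0.05 s, during which the arm holds its last target. There are 200 camera calls.

## Working session

There is one attempt and no reset: what is moved stays moved. The work goes in short steps, Python scripts to look and compute and a shell command to move; the robot and the scene stay as the last step left them, time stands still between calls to the robot, and variables do not carry over. Pictures are saved under pics/ and viewed, at most 10 in all, crops included, and the job is handed in when it is done.

```bash
ls; mkdir -p pics
python3 - <<'E'
from bench import manip
import cv2
for n in("scene","top"):
    cv2.imwrite(f"pics/{n}0.png",manip.camera(n)); print(n,manip.get_calibration(n))
print(manip.get_state())
E
```

```text
bench.py
pics
steer.py
scene {'intrinsics': array([[485.74638129,   0.        , 317.93418782],
       [  0.        , 485.74638129, 195.24048769],
       [  0.        ,   0.        ,   1.        ]]), 'k1': -0.12749773366720454, 'rvec': array([ 0.85693931, -2.1466105 ,  1.42266238]), 'tvec': array([0.38375207, 0.21673195, 0.92243552])}
top {'intrinsics': array([[513.56918237,   0.        , 322.73462269],
       [  0.        , 513.56918237, 205.85747718],
       [  0.        ,   0.        ,   1.        ]]), 'k1': -0.04003860524030586, 'rvec': array([ 2.12863047, -2.09440547,  0.22245304]), 'tvec': array([0.04876214, 0.50389   , 1.40364843])}
{'clock': 0.1, 'joints': array([-0.86179833,  0.50175989, -0.42679934,  1.55134094,  0.22082771,
        1.13831912, -0.21030175]), 'qvel': array([-0.00011638, -0.00193033, -0.00012561, -0.00260422, -0.00111494,
        0.00013554, -0.00223673]), 'joint_efforts': array([-1.10982379e-02, -5.67880225e+01, -5.83851367e+00, -2.79916567e+01,
       -6.90643326e-02,  2.40974338e-02,  2.84729151e-05]), 'tcp_pos': array([0.28004665, 0.5858889 , 0.2337796 ]), 'orientation': array([-2.10475225e-04,  2.21033278e-01,  9.75265865e-01, -8.58974675e-04]), 'force': array([-0.27527203, -0.02490543, -0.25120906]), 'wrist_torque': array([-0.04340791, -0.02785195, -0.07507488]), 'gripper_force': 0.0, 'grip_width': 0.09182197788097478}
```

View pics/scene0.png

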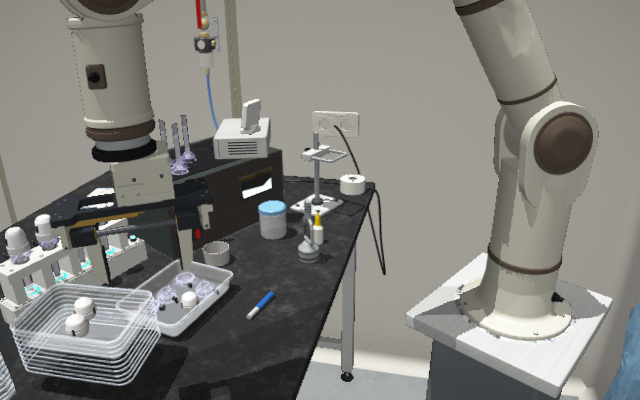

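View pics/top0.png

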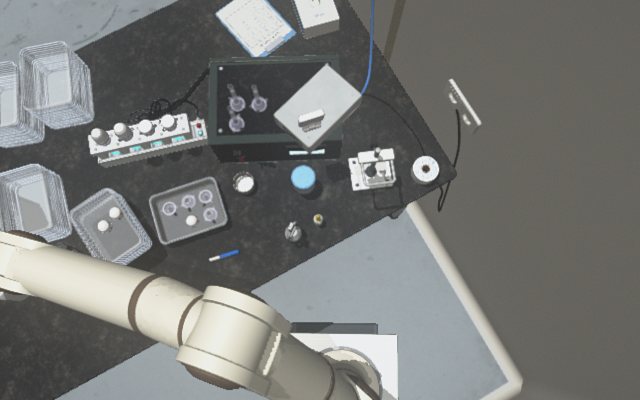

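The scene view shows the cartridge near (309,248), glue beside it at (319,228), and the stand with its loop at (325,155). In the top view the cartridge is at (293,231), the stand at (374,170) and the roll at (425,169). I'll zoom in on these.

```bash
cat > h.py <<'E'
import numpy as np, cv2
from bench import manip
C={n:manip.get_calibration(n) for n in("scene","top")}
def ray(n,u,v):
    c=C[n];K=c["intrinsics"];R=cv2.Rodrigues(c["rvec"])[0]
    p=cv2.undistortPoints(np.array([[[u,v]]],float),K,np.array([c["k1"],0,0,0,0.]),)[0,0]
    d=R.T@np.array([p[0],p[1],1]);return -R.T@c["tvec"],d/np.linalg.norm(d)
def onz(n,u,v,z):
    o,d=ray(n,u,v);return o+d*(z-o[2])/d[2]
def tri(a,b):
    o1,d1=ray("scene",*a);o2,d2=ray("top",*b)
    t=np.linalg.lstsq(np.c_[d1,-d2],o2-o1,rcond=None)[0]
    p,q=o1+t[0]*d1,o2+t[1]*d2;return (p+q)/2,np.linalg.norm(p-q)
def proj(n,P):
    c=C[n];return cv2.projectPoints(np.array(P,float).reshape(-1,3),c["rvec"],c["tvec"],c["intrinsics"],np.array([c["k1"],0,0,0,0.]))[0][:,0]
def crop(n,x,y,w,h,s,f):
    im=manip.camera(n)[y:y+h,x:x+w];cv2.imwrite(f,cv2.resize(im,None,fx=s,fy=s,interpolation=cv2.INTER_CUBIC));return im
E
python3 - <<'E'
from h import *
a=cv2.imread("pics/scene0.png")[125:275,270:390];b=cv2.imread("pics/top0.png")[135:255,270:450]
A=cv2.resize(a,None,fx=4,fy=4,interpolation=cv2.INTER_CUBIC);B=cv2.resize(b,None,fx=4,fy=4,interpolation=cv2.INTER_CUBIC)
cv2.imwrite("pics/a.png",A);cv2.imwrite("pics/b.png",B)
np.set_printoptions(precision=4,suppress=True)
for p in[(293,231),(374,170),(303,180),(425,169)]:print(p,onz("top",*p,0.05))
for n in C: print(n, ray(n,320,200)[0])
E
```

```text
(293, 231) [0.43   0.1394 0.05  ]
(374, 170) [ 0.6119 -0.0894  0.05  ]
(303, 180) [0.5786 0.1148 0.05  ]
(425, 169) [ 0.6175 -0.2371  0.05  ]
scene [-0.2617  0.8144  0.5598]
top [0.2008 0.0557 1.4775]
```

View pics/a.png

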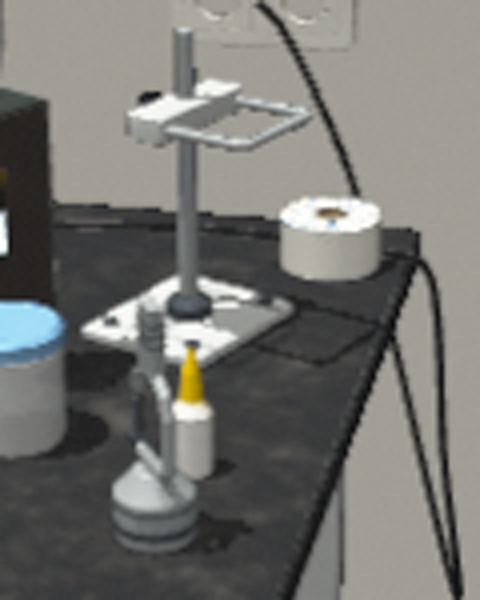

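View pics/b.png

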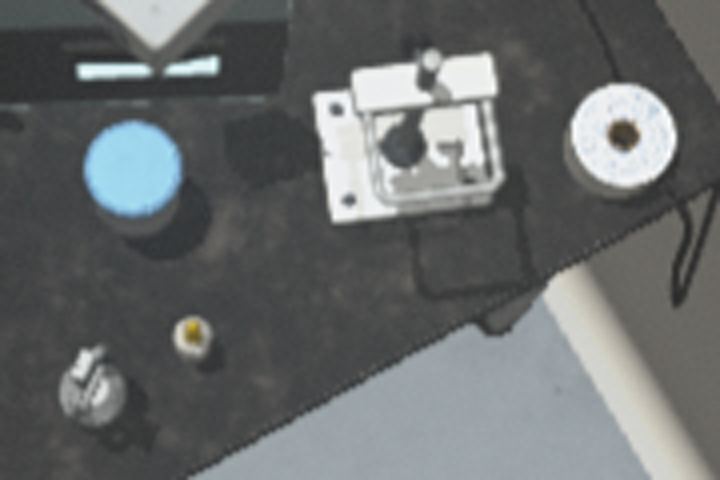

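Run:
```python
from h import *
a=cv2.imread("pics/scene0.png")[195:265,290:330];b=cv2.imread("pics/top0.png")[212:252,275:315]
A=cv2.resize(a,None,fx=8,fy=8,interpolation=cv2.INTER_CUBIC);B=cv2.resize(b,None,fx=11,fy=11,interpolation=cv2.INTER_CUBIC)
o=np.zeros((560,770,3),np.uint8);o[:560,:320]=A;o[:440,325:765]=B
cv2.imwrite("pics/c.png",o)
np.set_printoptions(precision=4,suppress=True)
f=lambda c,x,y,s:((c[0]+.5)/s-.5+x,(c[1]+.5)/s-.5+y)
L=tri(f((245,146),270,125,4),f((380,198),270,135,4));R=tri(f((309,118),270,125,4),f((497,187),270,135,4));print(L,R,np.linalg.norm(L[0]-R[0]))
# post top
print(tri(f((183,30),270,125,4),f((431,54),270,135,4)))
```

```text
(array([ 0.5392, -0.0541,  0.1614]), np.float64(0.0034860302504898604)) (array([ 0.5497, -0.1311,  0.1594]), np.float64(0.0006602505964366012)) 0.07772691027984463
(array([ 0.6209, -0.0824,  0.2175]), np.float64(0.0032557650373767227))
```

View pics/c.png

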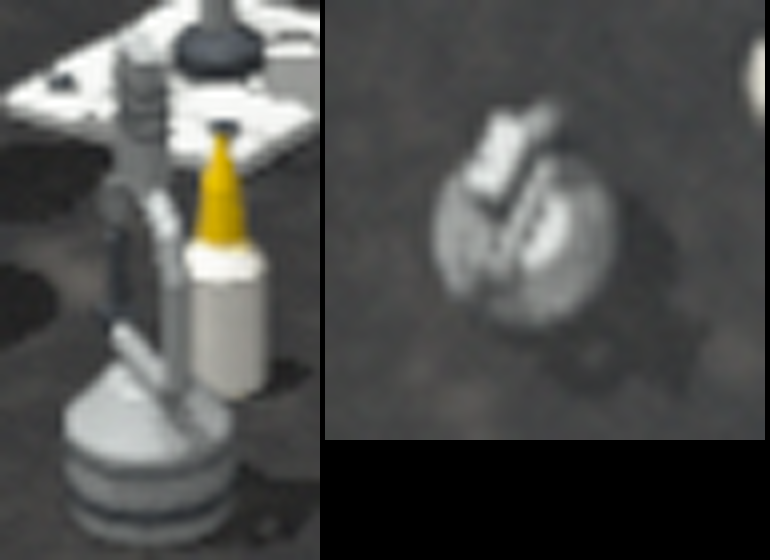

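Run:
```python
from h import *
np.set_printoptions(precision=4,suppress=True)
s=lambda x,y:((x+.5)/8-.5+290,(y+.5)/8-.5+195)
t=lambda x,y:((x-325+.5)/11-.5+275,(y+.5)/11-.5+212)
g=onz("scene",*s(120,330),.046);p=onz("scene",*s(180,395),.046);print("bottomrod gate,spine ends",g,p,g-p)
print("tab top dir",onz("top",*t(517,115),.145)-onz("top",*t(480,190),.145),"tab centre top",onz("top",*t(501,155),.145))
print("tab tri",tri(s(142,50),t(501,155)))
print("cyl",onz("top",*t(527,240),.044),onz("scene",*s(148,405),.044))
print("bench ctr",onz("scene",*s(148,510),0.0))
print("bow/spine",[onz("top",*t(*q),.046) for q in((550,160),(495,262))])
# segment: bottle, for clearance
print("glue",onz("top",318,219.,.05))
```

```text
bottomrod gate,spine ends [0.4525 0.1271 0.046 ] [0.4125 0.1432 0.046 ] [ 0.0401 -0.0161  0.    ]
tab top dir [ 0.0183 -0.0083  0.    ] tab centre top [0.4289 0.1407 0.145 ]
tab tri (array([0.4284, 0.1403, 0.1447]), np.float64(0.0013443004304419131))
cyl [0.4242 0.1398 0.044 ] [0.4175 0.1508 0.044 ]
bench ctr [0.431  0.1385 0.    ]
bow/spine [array([0.4447, 0.1344, 0.046 ]), array([0.418 , 0.1477, 0.046 ])]
glue [0.4654 0.0697 0.05  ]
```

The top view shows the tab's long axis from (517,115) to (480,190) in the crop. In the scene view the dark gate and nose are on the left, farther from the camera, and the bright continuous rod on the right is the spine. That puts the cartridge at (0.429, 0.140) with its x axis at about -24°. The tab triangulates to a height of 0.145, which matches the given size. The bar middle is at (0.5445, -0.0926, 0.160) with the stand's yaw at 0.133. The loop width and the bar-to-post distance also agree with the given sizes.

```bash
python3 steer.py '[{"dx":-0.033, "dy":-0.034, "finger_gap":0.07}, {"dx":-0.065, "dy":-0.068, "finger_gap":0.07}, {"dx":-0.098, "dy":-0.101, "finger_gap":0.07}, {"dx":-0.131, "dy":-0.135, "finger_gap":0.07}, {"dx":-0.163, "dy":-0.169, "finger_gap":0.07}, {"dx":-0.196, "dy":-0.203, "finger_gap":0.07}, {"dx":-0.229, "dy":-0.237, "finger_gap":0.07}, {"dx":-0.261, "dy":-0.27, "finger_gap":0.07}, {"dx":-0.294, "dy":-0.304, "finger_gap":0.07}, {"dx":-0.327, "dy":-0.338, "finger_gap":0.07}]' 55; python3 steer.py '[{"finger_gap":0.06}, {"finger_gap":0.06}]'
```

```text
clock: 1.1
tcp_pos: [0.4296, 0.1386, 0.2347]
orientation: [0.0, 0.221, 0.975, 0.0]
force: [1.0, 0.5, 0.2]
grip_width: 0.07
gripper_force: 0.0
clock: 1.3
tcp_pos: [0.4296, 0.1394, 0.2345]
orientation: [-0.0, 0.223, 0.975, -0.0]
force: [0.3, 0.2, -0.5]
grip_width: 0.0613
gripper_force: 0.0
```

```bash
python3 steer.py '[{"dz":0.04, "finger_gap":0.05}, {"dz":0.08, "finger_gap":0.05}, {"dz":0.105, "finger_gap":0.05}, {"dz":0.115, "finger_gap":0.05}, {"dz":0.115, "finger_gap":0.05}]'
python3 - <<'E'
from h import *
im=crop("scene",270,170,80,100,6,"pics/d.png")
E
```

```text
clock: 1.8
tcp_pos: [0.4281, 0.1416, 0.1186]
orientation: [-0.002, 0.22, 0.976, -0.0]
force: [-0.3, 0.2, 0.3]
grip_width: 0.0499
gripper_force: 0.0
```

View pics/d.png

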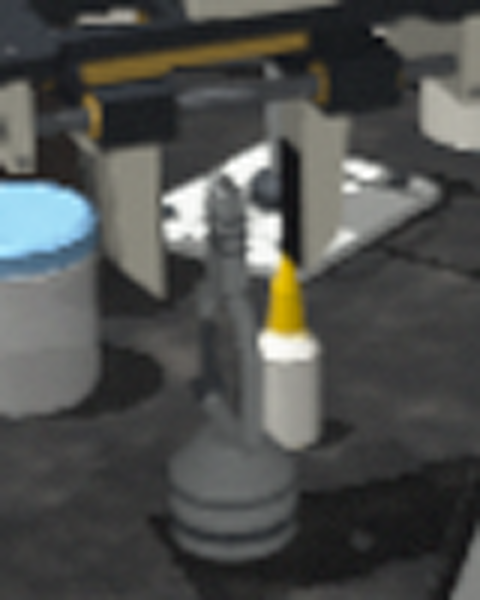

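The tab at (225,215) sits between the two fingers at (130,215) and (310,190), so I'll close and lift.

```bash
python3 steer.py '[{"finger_gap":0.02}, {"finger_gap":0.02}, {"finger_gap":0.012}, {"finger_gap":0.005}, {"finger_gap":0.005}, {"finger_gap":0.0}, {"finger_gap":0.0}]' 58; python3 steer.py '[{"dz":-0.01, "finger_gap":0}, {"dz":-0.04, "finger_gap":0}, {"dz":-0.08, "finger_gap":0}, {"dz":-0.12, "finger_gap":0}, {"dz":-0.12, "finger_gap":0}, {"dz":-0.12, "finger_gap":0}]'
```

```text
clock: 2.55
tcp_pos: [0.4295, 0.1404, 0.1198]
orientation: [-0.0, 0.221, 0.975, -0.0]
force: [0.1, -0.7, 3.3]
grip_width: 0.0096
gripper_force: 58.0
clock: 3.15
tcp_pos: [0.4299, 0.1406, 0.2406]
orientation: [0.001, 0.221, 0.975, 0.0]
force: [-0.2, -0.7, -3.1]
grip_width: 0.0096
gripper_force: 58.0
```

Careful with the scale: turns go in shares of pi rad. That gives: -0.579 rad / 3.1416 = -0.1843.

```bash
python3 steer.py '[{"dx":-0.02, "dy":-0.025, "drz":-0.0223, "finger_gap":0}, {"dx":-0.05, "dy":-0.06, "drz":-0.0573, "finger_gap":0}, {"dx":-0.08, "dy":-0.1, "drz":-0.0955, "finger_gap":0}, {"dx":-0.11, "dy":-0.14, "drz":-0.1337, "finger_gap":0}, {"dx":-0.14, "dy":-0.175, "drz":-0.1655, "finger_gap":0}, {"dx":-0.1536, "dy":-0.1939, "drz":-0.1843, "finger_gap":0}, {"dx":-0.1536, "dy":-0.1939, "dz":0.01, "drz":-0.1843, "finger_gap":0}, {"dx":-0.1536, "dy":-0.1939, "dz":0.02, "drz":-0.1843, "finger_gap":0}, {"dx":-0.1536, "dy":-0.1939, "dz":0.0296, "drz":-0.1843, "finger_gap":0}, {"dx":-0.1536, "dy":-0.1939, "dz":0.0296, "drz":-0.1843, "finger_gap":0}]'; python3 steer.py '[{"finger_gap":0}, {"finger_gap":0}]'
python3 - <<'E'
from h import *
a=manip.camera("scene")[135:225,290:370];b=manip.camera("top")[150:220,335:415]
A=cv2.resize(a,None,fx=5,fy=5,interpolation=cv2.INTER_CUBIC);B=cv2.resize(b,None,fx=5,fy=5,interpolation=cv2.INTER_CUBIC)
o=np.zeros((450,800,3),np.uint8);o[:450,:400]=A;o[:350,400:]=B;cv2.imwrite("pics/e.png",o)
E
```

```text
clock: 4.15
tcp_pos: [0.4826, -0.0988, 0.2076]
orientation: [-0.002, -0.068, 0.998, 0.001]
force: [-1.0, 0.3, -2.8]
grip_width: 0.0097
gripper_force: 58.0
clock: 4.35
tcp_pos: [0.4849, -0.0999, 0.2104]
orientation: [0.0, -0.067, 0.998, 0.0]
force: [0.6, -0.0, -2.2]
grip_width: 0.0097
gripper_force: 58.0
```

View pics/e.png

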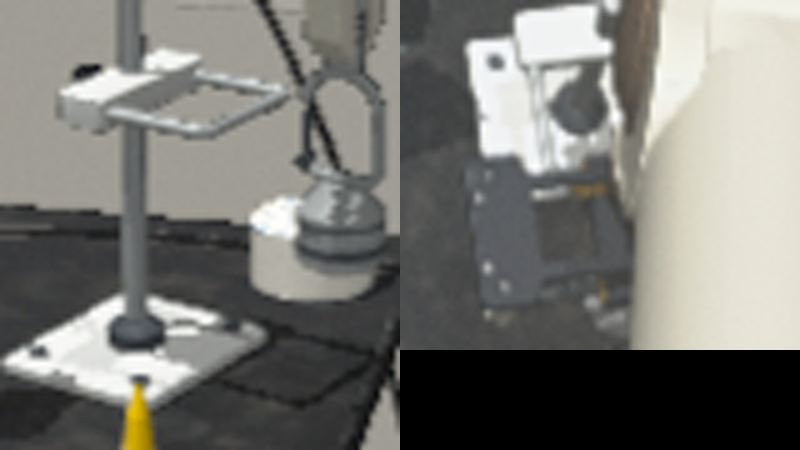

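Run:
```python
from h import *
s=manip.get_state();p=s["tcp_pos"];n=np.array([np.cos(.133),np.sin(.133),0]);b=p*[1,1,0]+[0,0,p[2]-.1198]
print(p, s["force"])
for k,(x,z) in dict(bowtop=(0,.107),bowund=(0,.099),spine=(-.022,.07),gatetip=(.022,.08),gatepin=(.022,.052),mouth=(.025,.069),under=(0,0)).items():
    print(k,((proj("scene",b+n*x+[0,0,z])[0]-[290,135]+.5)*5-.5).round())
m=np.array([.5445,-.0926,.160]);t=np.array([-n[1],n[0],0])
for q in(.04,0,-.04): print("bar",((proj("scene",m+t*q)[0]-[290,135]+.5)*5-.5).round())
print("gap along n",(m-p)@n,"lateral",(m-p)@t)
```

```text
[ 0.48496651 -0.10032678  0.21065536] [ 0.60413191  0.1009845  -1.70828471]
bowtop [344.  65.]
bowund [343.  80.]
spine [379. 142.]
gatetip [306. 108.]
gatepin [306. 160.]
mouth [301. 128.]
under [340. 262.]
bar [201. 135.]
bar [245. 115.]
bar [287.  96.]
gap along n 0.060032356825260896 lateral -0.00023608620338070793
```

The predicted hook points match the picture: the bow top at (344,65), the gate from (306,108) to (306,160), and the bar from (201,135) to (287,96). The gate faces the bar 31 mm away at mouth height, so I'll press forward.

```bash
python3 steer.py '[{"dx":-0.01, "finger_gap":0}, {"dx":-0.02, "finger_gap":0}, {"dx":-0.026, "finger_gap":0}, {"dx":-0.03, "finger_gap":0}, {"dx":-0.034, "finger_gap":0}, {"dx":-0.038, "finger_gap":0}]'; python3 steer.py '[{"dx":-0.004, "finger_gap":0}, {"dx":-0.008, "finger_gap":0}, {"dx":-0.012, "finger_gap":0}]'
```

```text
clock: 5.05
tcp_pos: [0.5214, -0.0957, 0.2096]
orientation: [-0.001, -0.066, 0.998, 0.0]
force: [-3.7, -0.9, -0.5]
grip_width: 0.0096
gripper_force: 58.0
clock: 5.35
tcp_pos: [0.5331, -0.0942, 0.2094]
orientation: [-0.001, -0.066, 0.998, 0.0]
force: [-5.9, -1.0, -2.3]
grip_width: 0.0094
gripper_force: 58.0
```

```bash
python3 steer.py '[{"dx":-0.004, "finger_gap":0}, {"dx":-0.008, "finger_gap":0}, {"dx":-0.012, "finger_gap":0}, {"dx":-0.015, "finger_gap":0}, {"dx":-0.018, "finger_gap":0}, {"dx":-0.018, "finger_gap":0}, {"dx":-0.018, "finger_gap":0}]'
python3 - <<'E'
from h import *
crop("scene",290,135,80,90,6,"pics/f.png")
E
```

```text
clock: 6.05
tcp_pos: [0.5527, -0.0915, 0.2106]
orientation: [0.001, -0.067, 0.998, -0.0]
force: [0.1, -0.4, -1.8]
grip_width: 0.0097
gripper_force: 58.0
```

View pics/f.png

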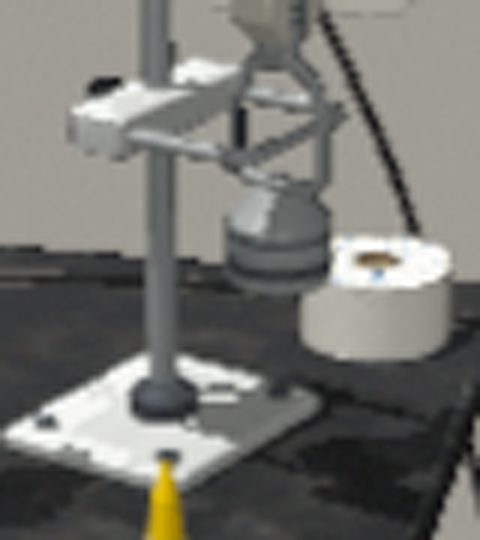

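The wrist force is back to zero. The picture shows the bar crossing inside the hook, with the dark gate upright and shut at (238,130). Next I'll centre the bow over the bar and lower it.

```bash
python3 steer.py '[{"dx":0.004, "dz":0.005, "finger_gap":0}, {"dx":0.0083, "dz":0.01, "finger_gap":0}, {"dx":0.0083, "dz":0.015, "finger_gap":0}, {"dx":0.0083, "dz":0.02, "finger_gap":0}, {"dx":0.0083, "dz":0.022, "finger_gap":0}, {"dx":0.0083, "dz":0.022, "finger_gap":0}, {"dx":0.0083, "dz":0.022, "finger_gap":0}]'; python3 steer.py '[{"dz":0.001, "finger_gap":0}, {"dz":0.002, "finger_gap":0}, {"dz":0.002, "finger_gap":0}]'
```

```text
clock: 6.8
tcp_pos: [0.5439, -0.0927, 0.1881]
orientation: [0.0, -0.067, 0.998, 0.0]
force: [-0.3, 0.8, -1.9]
grip_width: 0.0098
gripper_force: 58.0
clock: 7.1
tcp_pos: [0.5437, -0.0927, 0.1861]
orientation: [-0.0, -0.067, 0.998, 0.0]
force: [1.2, -0.2, -1.0]
grip_width: 0.0099
gripper_force: 58.0
```

```bash
python3 steer.py '[{"dz":0.001, "finger_gap":0}, {"dz":0.0015, "finger_gap":0}, {"dz":0.002, "finger_gap":0}, {"dz":0.002, "finger_gap":0}]'; python3 steer.py '[{"dz":0.0005, "finger_gap":0}, {"dz":0.001, "finger_gap":0}, {"dz":0.001, "finger_gap":0}]'
```

```text
clock: 7.5
tcp_pos: [0.5437, -0.0927, 0.1843]
orientation: [0.0, -0.067, 0.998, 0.0]
force: [-0.6, -0.5, -0.2]
grip_width: 0.0098
gripper_force: 58.0
clock: 7.8
tcp_pos: [0.5438, -0.0927, 0.1839]
orientation: [0.0, -0.067, 0.998, -0.0]
force: [-2.7, 1.2, 5.7]
grip_width: 0.0097
gripper_force: 58.0
```

The bow meets the bar at TCP z of about 0.184. I'll unload slightly, let the grip go soft, then open.

```bash
python3 steer.py '[{"dz":-0.0005, "finger_gap":0}, {"dz":-0.0007, "finger_gap":0}, {"dz":-0.0007, "finger_gap":0}]'; python3 steer.py '[{"finger_gap":0}, {"finger_gap":0}, {"finger_gap":0}]' 5;  python3 steer.py '[{"finger_gap":0.011}, {"finger_gap":0.013}, {"finger_gap":0.016}, {"finger_gap":0.02}, {"finger_gap":0.025}, {"finger_gap":0.03}, {"finger_gap":0.03}, {"finger_gap":0.03}, {"finger_gap":0.03}, {"finger_gap":0.03}]'
python3 - <<'E'
from h import *
crop("scene",290,135,80,90,6,"pics/g.png")
E
```

```text
clock: 8.1
tcp_pos: [0.5438, -0.0927, 0.184]
orientation: [0.0, -0.067, 0.998, -0.0]
force: [-1.7, -0.6, 4.4]
grip_width: 0.0099
gripper_force: 58.0
clock: 8.4
tcp_pos: [0.5442, -0.0929, 0.1839]
orientation: [0.0, -0.067, 0.998, -0.0]
force: [0.2, -0.8, 1.9]
grip_width: 0.01
gripper_force: 5.0
clock: 9.4
tcp_pos: [0.5437, -0.0927, 0.1838]
orientation: [0.0, -0.067, 0.998, 0.0]
force: [-0.1, -0.1, 0.3]
grip_width: 0.0299
gripper_force: 0.0
```

View pics/g.png

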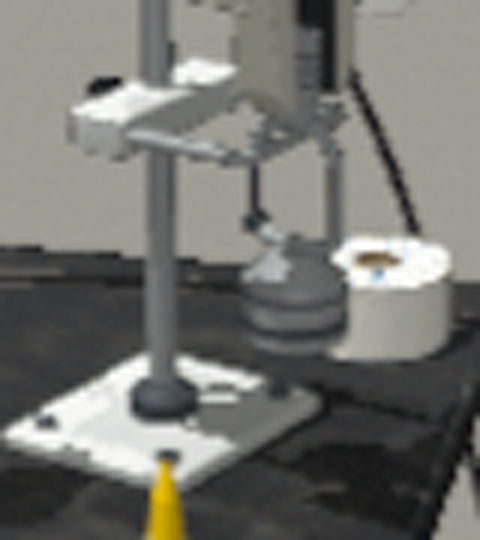

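The cartridge hangs upright with the bar under the bow and the gate shut at (255,185), and the fingers are free of the tab. Now I'll rise straight up.

```bash
python3 steer.py '[{"finger_gap":0.04}, {"dz":-0.01, "finger_gap":0.04}, {"dz":-0.03, "finger_gap":0.04}, {"dz":-0.06, "finger_gap":0.04}, {"dz":-0.1, "finger_gap":0.04}, {"dz":-0.14, "finger_gap":0.04}, {"dz":-0.16, "finger_gap":0.04}, {"dz":-0.16, "finger_gap":0.04}, {"dz":-0.16, "finger_gap":0.04}, {"dz":-0.16, "finger_gap":0.04}]'; for i in 1 2 3; do python3 steer.py '[{"finger_gap":0.04}, {"finger_gap":0.04}, {"finger_gap":0.04}, {"finger_gap":0.04}, {"finger_gap":0.04}, {"finger_gap":0.04}, {"finger_gap":0.04}, {"finger_gap":0.04}, {"finger_gap":0.04}, {"finger_gap":0.04}]' >/dev/null; done
python3 - <<'E'
from h import *
a=crop("scene",290,125,80,100,6,"pics/i.png").astype(int)
for k in range(6):
    b=manip.camera("scene")[125:225,290:370].astype(int);print(abs(a-b)[30:90].max(),end=" ")
s=manip.get_state();print(s["clock"],s["tcp_pos"],s["force"])
E
```

```text
clock: 10.45
tcp_pos: [0.5429, -0.0926, 0.3427]
orientation: [-0.001, -0.067, 0.998, 0.0]
force: [0.5, -0.4, -0.2]
grip_width: 0.0397
gripper_force: 0.0
10 8 7 7 9 8 13.8 [ 0.54371503 -0.09270621  0.343795  ] [-0.25821602  0.17440536 -0.2472219 ]
```

View pics/i.png

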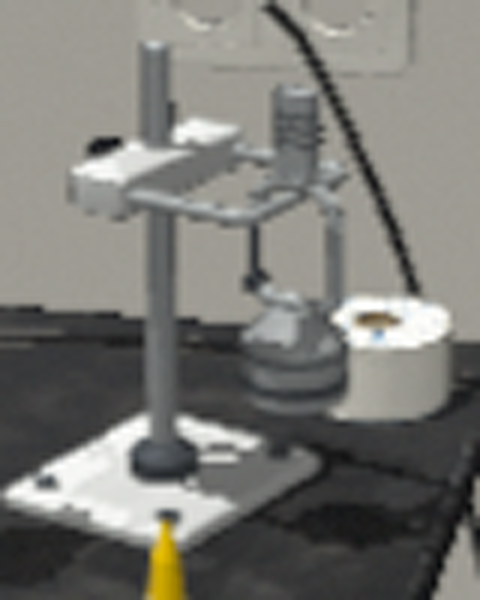

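The cartridge hangs still and upright from the bar: the tab is at (297,130), the gate is shut at (255,250), and repeated frames show no motion. The gripper is well clear, so I'll hand the job in.

```bash
python3 -c "
from bench import manip
print(manip.finish_job())"
```

```text
the job is handed in; nothing more can be done
None
```

The cartridge hangs still and upright by its hook from the stand's front bar, with the gate shut behind the bar and the gripper clear; I handed the job in at about 14 s, and no verdict came back.

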